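# Open a snap ring over the turntable spindle and hold it at the groove

## Task

Take the snap-ring pliers from their wooden stand by squeezing the two handles together, so that the ring on their tips spreads, and slide the spread ring down over the turntable's upright spindle, without forcing it, until it sits level around the groove just above the hub. Finish while still holding: keep the handles squeezed, the ring spread and hovering at the groove, neither pressed onto the hub nor let go. Leave the other pottery things alone.

Things in the scene. Friction and masses are not known exactly. Their poses are not given: they have to be found in the camera images.
- pliers: Snap-ring pliers standing upright, black handles up, tips down, a steel snap ring fixed flat on the two tip pins (it cannot come off). 167 mm high, about 0.25 kg. Origin midway between the pins at the ring's underside; z up along the pliers, y the line along which handles and tips part, +x from the pins to the ring's centre. Pivot, 24 mm across, at z = 62 mm.
- grip (a point): Point midway between the handles, 142 mm above the ring's underside, where they are best squeezed, along the pliers' y. The handles, 14 mm wide in x, run from z = 92 to 167 mm; relaxed they lean outward, 53 mm over their outsides here and 62 mm at the top; squeezed home they are parallel, 26 mm over their outsides.
- ring_center (a point): Centre of the fully spread ring at half its thickness: 24 mm in +x and 2 mm in z from the pliers' origin; moves rigidly with the pliers. Ring of bar 5 mm wide, 4 mm thick; relaxed its opening is an oval about 27 mm wide, fully spread it is round, 37 mm inside and 47 mm outside diameter, with its gap at the pins.
- lever_left (a joint): How far each handle is squeezed: 0 relaxed, 0.1725 rad home at the stop with the ring fully spread (handles and ring halves move together). A spring resists: at the grip point 4 N at first, 12 N when home, so a grip of 20 N or more goes fully home. The ring clears the spindle from about 0.12 rad.
- stand: Fixed wooden stand, base 100 x 100 mm, 12 mm thick; the pliers stand on it with the same axes. Origin on the table under the pliers' origin. A back board up to 72 mm high rises on its -x side, 12 mm from the pliers' axis, and two cheeks 42 mm high at y = -40 and +40 mm; open above, so the pliers lift straight up.
- turntable: Fixed turntable (banding wheel): round head 180 mm in diameter with its top 60 mm above the table, hub 56 mm in diameter with its top at 70 mm, and an upright steel spindle 31 mm in diameter from the hub to 98 mm. Origin on the spindle's axis at table height.
- groove (a point): Centre of the groove on the spindle's axis, 74 mm above the table. The groove (25 mm in diameter, 8 mm high) begins directly at the hub's top face and ends 4 mm above this point.
- spindle_top (a point): Centre of the spindle's flat top, 98 mm above the table, with a 1.5 mm chamfer.
- tile_rack: Fixed bystander: wooden slotted rack 90 x 130 mm with two tiles on edge, top of the tiles 92 mm above the table. Origin on the table under its centre.
- tile0: Bystander: terracotta tile 80 x 80 x 6.5 mm standing in the slotted rack; origin at the middle of its lower edge.
- tile1: Bystander: the second such tile.
- brush_jar: Bystander: glazed jar 68 mm in diameter, 75 mm high, with brushes up to 152 mm; origin under its centre.
- bowl: Bystander: white bowl 110 mm in diameter, 50 mm high; origin under its centre.
Not all that is in view belongs to the job. What is shaped like the turntable but blue or orange is not meant.

How it is judged:
By the outcome, as a careful person would: the job done as asked, in the order asked, and still so for the second after the job is handed in, while the arm keeps its last pose, push and grip.
It also fails if it takes over 40 s, if anything falls off the work surface, if the arm or the gripper's body presses on something with over 40 N, if the wrist force passes 120 N, or if a joint passes its speed limit or range.

## Robot

A 6-joint arm with a two-finger parallel gripper is mounted at the origin on the work surface. World frame = base frame: x ahead of the robot, y to its left, z up, the work surface at z = 0. Lengths are in mm, angles in rad, forces in N, time in s.
With the tool pointing down it reaches from about 350 to 775 mm from the base axis. Payload 7.3 kg.
Tool frame: the origin (TCP) lies at the very end of the fingers, on their centre line; the grasp point (between the pads) lies bot.grip_point_offset behind it (bot.grip_point_offset is the distance from the TCP to the grasp point, in mm); z points along the fingers, y is the line along which they close (so a half turn about z gives the same grasp; the last joint's range is limited). The gripper opens to 92 mm and grips with 3 to 60 N. Pads are 19 mm wide; open, the fingers measure 130 mm over their backs; the gripper's body (75 mm by 190 mm) begins 47 mm behind the grasp point.
Start: joints at [1.143, 0.342, 1.524, -0, 1.275, -0.146], TCP at [145.979, 504.316, 226.741] pointing down, gripper open.
Joint ranges: [-2.53, 2.53], [-0.77, 2.02], [0.04, 2.7], [-1, 4.14], [0.28, 2.66], [-3.11, 3.11]. Speed limits (rad/s): [2.57, 2.57, 3.14, 3.14, 3.14, 3.14].

## Interface

Orientations are given as [roll, pitch, yaw] about the fixed x, y, z axes, in that order (R = Rz(yaw) Ry(pitch) Rx(roll)).
In Python, from plant import bot gives the robot as it stands. The module is installed in compiled form; this text tells all that it offers.
- The arm moves only by the tool carry_out, never from a script. Its argument "plan" is a list of rows, each an object of numbers: "tx", "ty", "tz": the shift along the world's x, y, z in mm; "rx", "ry", "rz": the turn, a rotation vector about the world's x, y, z in rad. A call has 1 to 12 rows; each row shifts and turns the commanded pose from where the row before left it; what a row does not reach is not made up. A row lasts 1/10 s, in which the tool goes at most 50 mm and 8.59 degrees, less where a joint would pass 70% of its speed; a pose out of reach is approached as far as the arm can. A call with a gripper value outside its range is refused whole. "gripper" is the closure, from 0 (fully open) to 1 (shut), set as the call begins (left out, the last holds). The fingers move at their own pace and stop on an object; the grip force is fixed at half the most. Time passes only in rows, so rows that do not move let the fingers close. It gives the time, the measured TCP pose, the force, the opening and the grip force at its end, in the units of the state.
- bot.get_obs(): the state, without advancing time (a new reading comes with each control period).
- bot.capture(name): name is "scene" or "top" or "wrist"; returns the picture (384x512x3 uint8, red, green, blue); there is no depth.
- bot.camera_model(name): a dict with "camera_matrix" (3x3 intrinsics, pixels), "R" (3x3) and "t" (3): a world point X has camera coordinates R X + t. Camera axes: x right, y down, z forward; pixel columns grow to the right and rows downward; lengths in mm; the calibration is good to about 2 mm. A picture is of the moment at which its call begins: read the wrist's pose just before it. camera_model takes no time and is no camera call; for the wrist camera it gives the pose at the moment of the call.
- bot.close_job(): hands the job in; it is judged then, once.
The state is a dict: "time": time; "joint_positions": joint angles; "dq": joint speeds; "tau": joint torques, N m; "tool_pos": TCP position; "tcp_rot": TCP orientation; "contact_force": force on the tool from outside, world axes, zero at the start; "moment": the same for the moment, N m; "grip_width": finger opening in mm; "finger_force": force on a finger pad.
Only numpy, scipy, OpenCV 4.12 (cv2) and the standard library are available. Lean on these libraries where they do the work, as an engineer would, in place of code of your own. Each camera call takes 0.05 s, during which the arm holds its last target. There are 200 camera calls.

## Working session

There is one attempt and no reset: what is moved stays moved. The work goes in short steps, Python scripts to look and compute and a tool call to move; the robot and the scene stay as the last step left them, time stands still between calls to the robot, and variables do not carry over. Pictures are saved under pics/ and viewed, at most 10 in all, crops included, and the job is handed in when it is done.

Besides the shell and the picture viewer there is one more tool, called after "Request:" as a command line: name --argument value ..., lists and objects as JSON in quotes. carry_out: Moves the arm, as the interface text tells. Its arguments: {"type":"object","properties":{"plan":{"type":"array"},"gripper":{"type":"number"}},"required":["plan"]}

```bash
mkdir -p pics
python3 - <<'E'
from plant import bot
import cv2,numpy as np
o=bot.get_obs();print(o,bot.grip_point_offset)
for n in("scene","top"):
    cv2.imwrite(f"pics/{n}0.png",bot.capture(n)[:,:,::-1]); print(n,bot.camera_model(n))
E
```

```text
{'time': 0.0, 'joint_positions': array([ 1.14298929e+00,  3.42682197e-01,  1.52503541e+00, -1.73407801e-05,
        1.27540451e+00, -1.45993137e-01]), 'dq': array([ 0.00131843,  0.00147464,  0.00073555,  0.00067825, -0.00273988,
        0.00024892]), 'tau': array([ 2.17047855e-04, -4.31227076e+01, -2.44225448e+01,  7.19799497e-02,
        5.55974082e-02, -1.50286869e-04]), 'tool_pos': array([145.8062954 , 503.91054203, 226.05958264]), 'tcp_rot': array([-3.14007705e+00, -2.06093586e-04,  2.85978366e+00]), 'contact_force': array([-0.8044501 ,  1.0390341 , -0.36241189]), 'moment': array([0.01439088, 0.01791758, 0.00433698]), 'finger_force': 0.0, 'grip_width': 92.2373903459666} 18.8
scene {'camera_matrix': array([[442.70047419,   0.        , 260.22898143],
       [  0.        , 442.70047419, 192.9339105 ],
       [  0.        ,   0.        ,   1.        ]]), 'R': array([[ 0.8527891 ,  0.52222355, -0.0057726 ],
       [ 0.4027019 , -0.66456833, -0.62942841],
       [-0.33253862,  0.53444505, -0.77703704]]), 't': array([-427.31222187, -146.6606327 , 1429.96798161])}
top {'camera_matrix': array([[362.22534473,   0.        , 253.57753166],
       [  0.        , 362.22534473, 188.25247315],
       [  0.        ,   0.        ,   1.        ]]), 'R': array([[-0.00927634, -0.99993992,  0.00583995],
       [-0.9810139 ,  0.00796906, -0.19377365],
       [ 0.19371547, -0.00752659, -0.98102888]]), 't': array([ -12.39737609,  523.55586387, 1147.77598396])}
```

View pics/scene0.png

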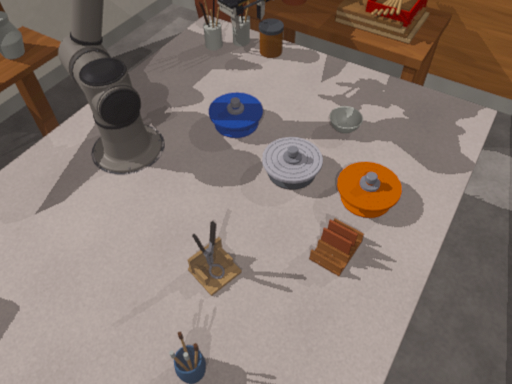

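View pics/top0.png

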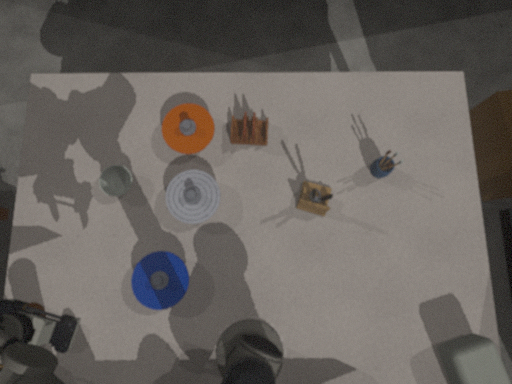

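The scene view shows three turntable shapes: blue at (236,113), grey at (292,160) and orange at (369,188). In the top view they are at (160,280), (192,195) and (188,128). The grey one is meant, since blue and orange are excluded. The pliers and stand are at scene (212,262) and top (315,197). I'll confirm this in an enlarged crop.

```bash
cat > h.py <<'E'
import numpy as np, cv2
from plant import bot
def ray(m,px):
    K,R,t=m["camera_matrix"],m["R"],m["t"]
    return -R.T@t, R.T@np.linalg.solve(K,[px[0],px[1],1.])
def plane(m,px,z):
    c,d=ray(m,px); return c+d*(z-c[2])/d[2]
def proj(m,X):
    p=m["camera_matrix"]@(m["R"]@np.asarray(X,float)+m["t"]); return p[:2]/p[2]
def tri(m1,p1,m2,p2):
    c1,d1=ray(m1,p1);c2,d2=ray(m2,p2)
    s=np.linalg.lstsq(np.c_[d1,-d2],c2-c1,rcond=None)[0]
    a,b=c1+s[0]*d1,c2+s[1]*d2
    return (a+b)/2,np.linalg.norm(a-b)
E
python3 - <<'E'
import cv2,numpy as np
s=cv2.imread("pics/scene0.png");t=cv2.imread("pics/top0.png")
def c(i,x,y,w,h): return cv2.resize(i[y:y+h,x:x+w],(400,300),interpolation=cv2.INTER_CUBIC)
g=np.vstack([np.hstack([c(s,172,215,80,60+0),c(s,252,127,80,60)]),np.hstack([c(t,276,168,80,60),c(t,152,165,80,60)])])
cv2.imwrite("pics/crop1.png",g)
E
```

```text
(no output)
```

View pics/crop1.png

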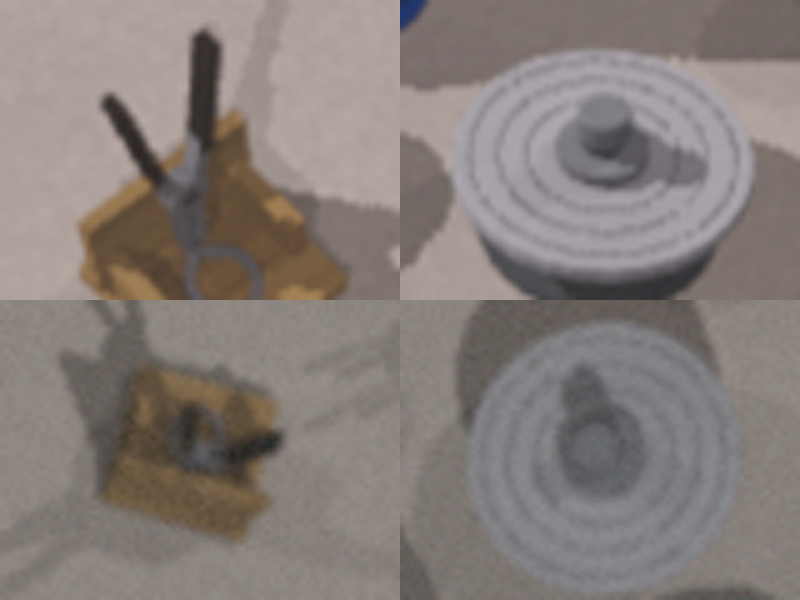

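The crop confirms the targets. The top row shows the pliers with handle tips at scene (194,235) and (213,222) and the ring at (217,271). It also shows the grey turntable's spindle top at scene (293,148). In the top view the tips are at (331,195) and (313,190), the ring at (315,195) and the spindle at (191,195).

Run:
```python
from h import *
np.set_printoptions(precision=1,suppress=True)
S,T=bot.camera_model("scene"),bot.camera_model("top")
for n,a,b in(("tipR",(194,234.6),(331.4,195.4)),("tipL",(213,222),(313.4,190)),("ring",(217,271),(315,195.4)),("spin",(293,148),(191.4,194.6))):
    print(n,*tri(S,a,T,b),plane(S,a,98),plane(T,b,98),plane(T,b,20))
# turntable head by circle: grey rim in top; stand by wood colour
w=cv2.imread("pics/top0.png");hsv=cv2.cvtColor(w,cv2.COLOR_BGR2HSV)
m=cv2.inRange(hsv,(8,90,40),(28,255,255));m[:,:270]=0;m[:,360:]=0;m[:160]=0;m[250:]=0
print(cv2.minAreaRect(cv2.findNonZero(m)),cv2.countNonZero(m))
```

```text
tipR [ 475.3 -244.3  179.1] 1.2868659666666111 [ 434.9 -205.7   98. ] [ 489.1 -263.1   98. ] [ 502.8 -280.7   20. ]
tipL [ 491.8 -192.5  178. ] 0.23493728952590603 [ 453.1 -149.9   98. ] [ 507.  -206.7   98. ] [ 521.9 -220.4   20. ]
ring [ 506.6 -225.1   10.7] 4.704083432523963 [ 542.2 -259.5   98. ] [ 489.5 -211.1   98. ] [ 503.2 -225.1   20. ]
spin [497.8 182.4  98.7] 6.650960467647805 [499.7 185.8  98. ] [495.3 180.3  98. ] [509.4 193.3  20. ]
((314.9000244140625, 198.1999969482422), (30.433910369873047, 27.451913833618164), 15.255120277404785) 474
```

Tip height of about 178 mm equals 12 + 167, and the ring lands where expected. Estimates so far:
- **Pliers:** at about (483,-218), yaw about -0.31.
- **Spindle:** at about (498,182).

Next I'll move over the spindle for a wrist look.

Request:
carry_out --plan '[{"tx": 25, "ty": -26}, {"tx": 25, "ty": -26}, {"tx": 25, "ty": -26}, {"tx": 25, "ty": -26}, {"tx": 25, "ty": -26}, {"tx": 25, "ty": -26}, {"tx": 25, "ty": -26}, {"tx": 25, "ty": -26}, {"tx": 25, "ty": -26}, {"tx": 25, "ty": -26}, {"tx": 25, "ty": -26}, {"rz": -0.03}]'

```text
invalid input at $.plan[0]: expected keys tx, ty, tz, rx, ry, rz
```

Run:
```python
from h import *
np.set_printoptions(precision=2,suppress=True)
o=bot.get_obs();print(o["time"],o["tool_pos"],o["tcp_rot"])
W=bot.camera_model("wrist");im=bot.capture("wrist")[:,:,::-1];cv2.imwrite("pics/w1.png",im)
import json;json.dump({k:np.array(v).tolist() for k,v in W.items()},open("w1.json","w"))
print(-W["R"].T@W["t"],W["R"],proj(W,(498,182,98)))
```

```text
0.1 [145.84 503.99 226.13] [-3.14 -0.    2.86]
[ 83.01 522.48 383.77] [[ 0.28  0.96 -0.  ]
 [ 0.93 -0.27  0.24]
 [ 0.23 -0.07 -0.97]] [113.66 473.73]
```

View pics/w1.png

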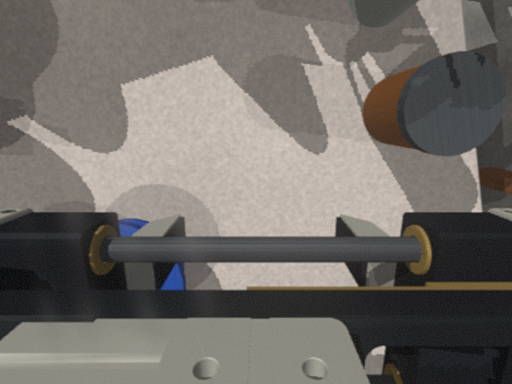

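The picture shows the gripper filling the rows below about 210, so the wrist camera sees only ground on the tool's -x side. The TCP has to be on the spindle's +x side for a useful look. The interface also needs all six keys in each row.

Request:
carry_out --plan '[{"tx": 37, "ty": -29, "tz": 0, "rx": 0, "ry": 0, "rz": 0}, {"tx": 37, "ty": -29, "tz": 0, "rx": 0, "ry": 0, "rz": 0}, {"tx": 37, "ty": -29, "tz": 0, "rx": 0, "ry": 0, "rz": 0}, {"tx": 37, "ty": -29, "tz": 0, "rx": 0, "ry": 0, "rz": 0}, {"tx": 37, "ty": -29, "tz": 0, "rx": 0, "ry": 0, "rz": 0}, {"tx": 37, "ty": -29, "tz": 0, "rx": 0, "ry": 0, "rz": 0}, {"tx": 37, "ty": -29, "tz": 0, "rx": 0, "ry": 0, "rz": 0}, {"tx": 37, "ty": -29, "tz": 0, "rx": 0, "ry": 0, "rz": 0}, {"tx": 37, "ty": -29, "tz": 0, "rx": 0, "ry": 0, "rz": 0}, {"tx": 37, "ty": -29, "tz": 0, "rx": 0, "ry": 0, "rz": 0}, {"tx": 37, "ty": -29, "tz": 0, "rx": 0, "ry": 0, "rz": 0}, {"tx": 37, "ty": -29, "tz": 0, "rx": 0, "ry": 0, "rz": -0.03}]'

```text
time: 1.35
tool_pos: [591.2, 154.8, 226.4]
tcp_rot: [-3.142, -0.001, 2.829]
contact_force: [-0.3, 0.0, 0.2]
grip_width: 91.7
finger_force: 0.0
```

Request:
carry_out --plan '[{"tx": 0, "ty": 0, "tz": 0, "rx": 0, "ry": 0, "rz": 0}, {"tx": 0, "ty": 0, "tz": 0, "rx": 0, "ry": 0, "rz": 0}, {"tx": 0, "ty": 0, "tz": 0, "rx": 0, "ry": 0, "rz": 0}]'

```text
time: 1.65
tool_pos: [589.1, 156.9, 226.4]
tcp_rot: [-3.141, -0.001, 2.831]
contact_force: [1.2, -0.0, -0.2]
grip_width: 91.8
finger_force: 0.0
```

Run:
```python
from h import *
np.set_printoptions(precision=2,suppress=True)
o=bot.get_obs();print(o["time"],o["tool_pos"],o["tcp_rot"])
W=bot.camera_model("wrist");im=bot.capture("wrist")[:,:,::-1];cv2.imwrite("pics/w2.png",im)
import json;json.dump({k:np.array(v).tolist() for k,v in W.items()},open("w2.json","w"))
print(-W["R"].T@W["t"],W["camera_matrix"],proj(W,(498,182,98)))
```

```text
1.65 [589.14 156.93 226.43] [-3.14 -0.    2.83]
[526.97 177.05 384.16] [[276.03   0.   259.86]
 [  0.   276.03 190.58]
 [  0.     0.     1.  ]] [255.83  90.63]
```

View pics/w2.png

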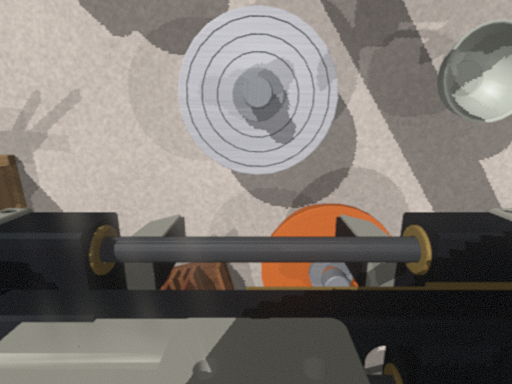

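The grey turntable's head is centred at about (258,90) and its spindle top at about (259,88). I'll refine both from contours.

Run:
```python
from h import *
import json
np.set_printoptions(precision=1,suppress=True)
W={k:np.array(v) for k,v in json.load(open("w2.json")).items()}
im=cv2.imread("pics/w2.png");f=im.astype(int)
m=((f[:,:,2]-f[:,:,0])<2).astype(np.uint8)*255; m[190:]=0;m[:,:150]=0;m[:,380:]=0
m=cv2.morphologyEx(m,cv2.MORPH_OPEN,np.ones((5,5)));m=cv2.morphologyEx(m,cv2.MORPH_CLOSE,np.ones((9,9)))
c=max(cv2.findContours(m,0,1)[0],key=cv2.contourArea)
def fit(c,z):
    P=np.array([plane(W,p,z)[:2] for p in c.reshape(-1,2)])
    (x,y),r=cv2.minEnclosingCircle(P.astype(np.float32))
    s=np.linalg.lstsq(np.c_[2*P,np.ones(len(P))],(P**2).sum(1),rcond=None)[0]
    return s[:2],np.sqrt(s[2]+s[:2]@s[:2]),(x,y,r),len(P)
print("head",fit(c,60))
g=cv2.cvtColor(im,6);b=cv2.resize(g[60:120,225:295],None,fx=4,fy=4,interpolation=2)
h=cv2.HoughCircles(cv2.GaussianBlur(b,(5,5),0),cv2.HOUGH_GRADIENT,1,10,param1=60,param2=15,minRadius=45,maxRadius=75)
for x,y,r in h[0][:3]:
    p=(225+(x+.5)/4-.5,60+(y+.5)/4-.5);q=plane(W,p,98);print("spin",p,r/4,q,np.linalg.norm(plane(W,(p[0]+r/4,p[1]),98)-q))
v=np.zeros((240,560,3),np.uint8);v[:,:280]=cv2.cvtColor(b,8);v[:,280:]=v[:,:280]
x,y,r=h[0][0];cv2.circle(v,(int(x)+280,int(y)),int(r),(0,0,255),1);cv2.imwrite("pics/w2c.png",v)
```

```text
head (array([499.5, 183. ]), np.float64(88.18956467249589), (499.7525329589844, 182.86573791503906, 89.3438720703125), 465)
spin (np.float32(257.0), np.float32(92.5)) 14.225 [500.  182.6  98. ] 13.958988733410186
spin (np.float32(255.5), np.float32(90.25)) 16.725 [497.6 181.8  98. ] 16.3814651022742
```

Spindle axis is about (499.5,183); the head and spindle fits agree. With a half turn (yaw -0.31) the wrist camera will look along the pliers' +x side and see the ring. I'll turn while moving to the pliers.

Request:
carry_out --plan '[{"tx": -7, "ty": -15, "tz": 0, "rx": 0, "ry": 0, "rz": -0.131}, {"tx": -7, "ty": -15, "tz": 0, "rx": 0, "ry": 0, "rz": -0.131}, {"tx": -7, "ty": -15, "tz": 0, "rx": 0, "ry": 0, "rz": -0.131}, {"tx": -7, "ty": -15, "tz": 0, "rx": 0, "ry": 0, "rz": -0.131}, {"tx": -7, "ty": -15, "tz": 0, "rx": 0, "ry": 0, "rz": -0.131}, {"tx": -7, "ty": -15, "tz": 0, "rx": 0, "ry": 0, "rz": -0.131}, {"tx": -7, "ty": -15, "tz": 0, "rx": 0, "ry": 0, "rz": -0.131}, {"tx": -7, "ty": -15, "tz": 0, "rx": 0, "ry": 0, "rz": -0.131}, {"tx": -7, "ty": -15, "tz": 0, "rx": 0, "ry": 0, "rz": -0.131}, {"tx": -7, "ty": -15, "tz": 0, "rx": 0, "ry": 0, "rz": -0.131}, {"tx": -7, "ty": -15, "tz": 0, "rx": 0, "ry": 0, "rz": -0.131}, {"tx": -7, "ty": -15, "tz": 0, "rx": 0, "ry": 0, "rz": -0.131}]'

```text
time: 2.9
tool_pos: [505.1, -22.9, 227.2]
tcp_rot: [3.141, -0.0, 1.255]
contact_force: [1.0, -0.2, 0.5]
grip_width: 91.6
finger_force: 0.0
```

Request:
carry_out --plan '[{"tx": -7, "ty": -15, "tz": 0, "rx": 0, "ry": 0, "rz": -0.131}, {"tx": -7, "ty": -15, "tz": 0, "rx": 0, "ry": 0, "rz": -0.131}, {"tx": -7, "ty": -15, "tz": 0, "rx": 0, "ry": 0, "rz": -0.131}, {"tx": -7, "ty": -15, "tz": 0, "rx": 0, "ry": 0, "rz": -0.131}, {"tx": -7, "ty": -15, "tz": 0, "rx": 0, "ry": 0, "rz": -0.131}, {"tx": -7, "ty": -15, "tz": 0, "rx": 0, "ry": 0, "rz": -0.131}, {"tx": -7, "ty": -15, "tz": 0, "rx": 0, "ry": 0, "rz": -0.131}, {"tx": -7, "ty": -15, "tz": 0, "rx": 0, "ry": 0, "rz": -0.131}, {"tx": -7, "ty": -15, "tz": 0, "rx": 0, "ry": 0, "rz": -0.131}, {"tx": -7, "ty": -15, "tz": 0, "rx": 0, "ry": 0, "rz": -0.131}, {"tx": -7, "ty": -15, "tz": 0, "rx": 0, "ry": 0, "rz": -0.131}, {"tx": -7, "ty": -15, "tz": 0, "rx": 0, "ry": 0, "rz": -0.131}]'

```text
time: 4.1
tool_pos: [421.7, -202.9, 227.2]
tcp_rot: [3.141, -0.001, -0.317]
contact_force: [0.5, 0.3, 0.9]
grip_width: 91.6
finger_force: 0.0
```

Request:
carry_out --plan '[{"tx": 0, "ty": 0, "tz": 0, "rx": 0, "ry": 0, "rz": 0}, {"tx": 0, "ty": 0, "tz": 0, "rx": 0, "ry": 0, "rz": 0}, {"tx": 0, "ty": 0, "tz": 0, "rx": 0, "ry": 0, "rz": 0}]'

```text
time: 4.4
tool_pos: [422.2, -202.6, 226.9]
tcp_rot: [-3.141, -0.0, -0.311]
contact_force: [-0.2, -0.9, -0.2]
grip_width: 91.7
finger_force: 0.0
```

Run:
```python
from h import *
np.set_printoptions(precision=2,suppress=True)
o=bot.get_obs();print(o["time"],o["tool_pos"],o["tcp_rot"],o["joint_positions"])
W=bot.camera_model("wrist");im=bot.capture("wrist")[:,:,::-1];cv2.imwrite("pics/w3.png",im)
import json;json.dump({k:np.array(v).tolist() for k,v in W.items()},open("w3.json","w"))
print(-W["R"].T@W["t"],proj(W,(506.5,-225.5,16)),proj(W,(475,-244,179)),proj(W,(492,-192.5,179)))
```

```text
4.4 [ 422.2  -202.6   226.93] [-3.14 -0.   -0.31] [-0.61  0.24  1.67  0.    1.23  1.27]
[ 484.53 -222.54  384.58] [256.62 103.18] [291.92 124.39] [217.02 123.8 ]
```

View pics/w3.png

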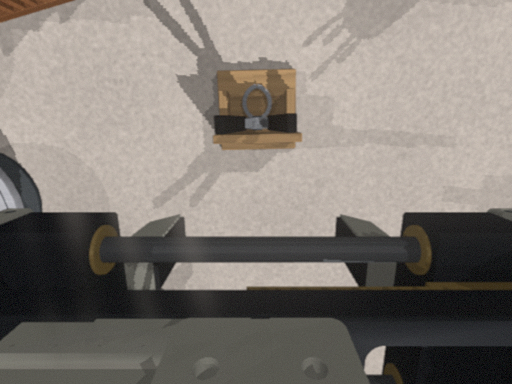

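The pliers are seen from above: black handle tops span columns 214–298 at row 124, and the ring is at (257,102). The handles lie parallel to the image rows, so the yaw is right.

Run:
```python
from h import *
import json
np.set_printoptions(precision=1,suppress=True)
W={k:np.array(v) for k,v in json.load(open("w3.json")).items()}
g=cv2.imread("pics/w3.png",0)
m=cv2.inRange(g,0,38);m[:100]=0;m[145:]=0;m[:,:205]=0;m[:,310:]=0
n,l,s,c=cv2.connectedComponentsWithStats(m)
e=[]
for i in range(1,n):
    if s[i,4]>60:
        print(s[i],c[i]); x,y,w,h,_=s[i]
        e.append(((x-.5 if x<256 else x+w-.5),y+h/2-.5))
e.sort();A,B=[plane(W,p,179)[:2] for p in e]
d=A-B;print(e,A,B,(A+B)/2,np.linalg.norm(d),np.arctan2(-d[0],d[1]))
print("ring@26",plane(W,(256.8,102.5),16))
```

```text
[268 114  21  18 275] [278.  122.4]
[216 116  29  18 301] [230.6 123.1]
[(np.float64(215.5), np.float64(124.5)), (np.float64(288.5), np.float64(122.5))] [ 491.9 -191.3] [ 477. -242.] [ 484.5 -216.6] 52.860601766374685 -0.2846322787894245
ring@26 [ 507.2 -226.    16. ]
```

Pliers origin is about (484,-219), confirmed by both the handles and the ring. Moving over it and descending to TCP z of about 135.

Request:
carry_out --plan '[{"tx": 16, "ty": -4, "tz": 0, "rx": 0, "ry": 0, "rz": 0}, {"tx": 16, "ty": -4, "tz": 0, "rx": 0, "ry": 0, "rz": 0}, {"tx": 15, "ty": -4, "tz": 0, "rx": 0, "ry": 0, "rz": 0}, {"tx": 15, "ty": -4.5, "tz": 0, "rx": 0, "ry": 0, "rz": 0}, {"tx": 0, "ty": 0, "tz": 0, "rx": 0, "ry": 0, "rz": 0}, {"tx": 0, "ty": 0, "tz": -12, "rx": 0, "ry": 0, "rz": 0}, {"tx": 0, "ty": 0, "tz": -15, "rx": 0, "ry": 0, "rz": 0}, {"tx": 0, "ty": 0, "tz": -15, "rx": 0, "ry": 0, "rz": 0}, {"tx": 0, "ty": 0, "tz": -15, "rx": 0, "ry": 0, "rz": 0}, {"tx": 0, "ty": 0, "tz": -15, "rx": 0, "ry": 0, "rz": 0}, {"tx": 0, "ty": 0, "tz": -12, "rx": 0, "ry": 0, "rz": 0}, {"tx": 0, "ty": 0, "tz": -8, "rx": 0, "ry": 0, "rz": 0}]'

```text
time: 5.65
tool_pos: [483.0, -219.6, 133.4]
tcp_rot: [-3.141, 0.002, -0.314]
contact_force: [-0.6, -0.1, -0.6]
grip_width: 92.0
finger_force: 0.0
```

Request:
carry_out --plan '[{"tx": 0, "ty": 0, "tz": 0, "rx": 0, "ry": 0, "rz": 0}, {"tx": 0, "ty": 0, "tz": 0, "rx": 0, "ry": 0, "rz": 0}]'

```text
time: 5.85
tool_pos: [484.0, -220.2, 135.0]
tcp_rot: [3.141, -0.0, -0.314]
contact_force: [0.5, 0.1, 0.3]
grip_width: 92.1
finger_force: 0.0
```

Closing.

Request:
carry_out --plan '[{"tx": 0, "ty": 0, "tz": 0, "rx": 0, "ry": 0, "rz": 0}, {"tx": 0, "ty": 0, "tz": 0, "rx": 0, "ry": 0, "rz": 0}, {"tx": 0, "ty": 0, "tz": 0, "rx": 0, "ry": 0, "rz": 0}, {"tx": 0, "ty": 0, "tz": 0, "rx": 0, "ry": 0, "rz": 0}, {"tx": 0, "ty": 0, "tz": 0, "rx": 0, "ry": 0, "rz": 0}, {"tx": 0, "ty": 0, "tz": 0, "rx": 0, "ry": 0, "rz": 0}, {"tx": 0, "ty": 0, "tz": 0, "rx": 0, "ry": 0, "rz": 0}, {"tx": 0, "ty": 0, "tz": 0, "rx": 0, "ry": 0, "rz": 0}, {"tx": 0, "ty": 0, "tz": 0, "rx": 0, "ry": 0, "rz": 0}, {"tx": 0, "ty": 0, "tz": 0, "rx": 0, "ry": 0, "rz": 0}]' --gripper 1

```text
time: 6.85
tool_pos: [485.0, -219.2, 137.1]
tcp_rot: [-3.14, -0.003, -0.314]
contact_force: [-2.5, 7.6, 16.8]
grip_width: 24.9
finger_force: 30.0
```

Squeezed home (24.9 mm, 30 N). Lifting gently.

Request:
carry_out --plan '[{"tx": 0, "ty": 0, "tz": 2, "rx": 0, "ry": 0, "rz": 0}, {"tx": 0, "ty": 0, "tz": 3, "rx": 0, "ry": 0, "rz": 0}, {"tx": 0, "ty": 0, "tz": 5, "rx": 0, "ry": 0, "rz": 0}, {"tx": 0, "ty": 0, "tz": 10, "rx": 0, "ry": 0, "rz": 0}, {"tx": 0, "ty": 0, "tz": 12, "rx": 0, "ry": 0, "rz": 0}, {"tx": 0, "ty": 0, "tz": 12, "rx": 0, "ry": 0, "rz": 0}, {"tx": 0, "ty": 0, "tz": 12, "rx": 0, "ry": 0, "rz": 0}, {"tx": 0, "ty": 0, "tz": 12, "rx": 0, "ry": 0, "rz": 0}, {"tx": 0, "ty": 0, "tz": 12, "rx": 0, "ry": 0, "rz": 0}, {"tx": 0, "ty": 0, "tz": 12, "rx": 0, "ry": 0, "rz": 0}, {"tx": 0, "ty": 0, "tz": 12, "rx": 0, "ry": 0, "rz": 0}, {"tx": 0, "ty": 0, "tz": 12, "rx": 0, "ry": 0, "rz": 0}]'

```text
time: 8.05
tool_pos: [483.9, -220.2, 251.8]
tcp_rot: [3.142, 0.0, -0.314]
contact_force: [-0.3, -0.9, -3.0]
grip_width: 24.9
finger_force: 29.9
```

Run:
```python
from h import *
np.set_printoptions(precision=2,suppress=True)
o=bot.get_obs();print(o["time"],o["tool_pos"],o["tcp_rot"],o["contact_force"],o["moment"],o["grip_width"],o["finger_force"])
W=bot.camera_model("wrist");im=bot.capture("wrist")[:,:,::-1];cv2.imwrite("pics/w4.png",im)
import json;json.dump({k:np.array(v).tolist() for k,v in W.items()},open("w4.json","w"))
t=bot.capture("scene")[:,:,::-1]; T=bot.camera_model("scene")
p=proj(T,o["tool_pos"]-[0,0,60]).astype(int);print(p)
v=np.hstack([cv2.resize(im[20:220,160:360],(400,400),interpolation=2),cv2.resize(t[p[1]-50:p[1]+50,p[0]-50:p[0]+50],(400,400),interpolation=2)])
cv2.imwrite("pics/v4.png",v)
x=np.array([np.cos(-.314),np.sin(-.314),0]);print(proj(W,o["tool_pos"]+24*x-[0,0,121]))
```

```text
8.05 [ 483.95 -220.16  251.76] [ 3.14  0.   -0.31] [-0.27 -0.93 -2.98] [0.02 0.19 0.04] 24.943419598371744 29.91743713617325
[202 225]
[259.76 162.88]
```

View pics/v4.png

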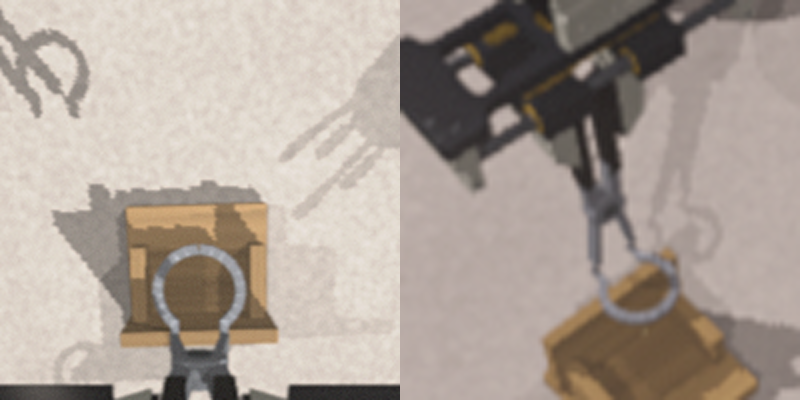

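The ring is round and spread, centred at wrist pixel (259.5,163.5), where (259.8,162.9) was predicted, so the pliers hang straight in the grip. I'll fit the ring's outline for its offset and height.

Run:
```python
from h import *
import json
np.set_printoptions(precision=2,suppress=True)
W={k:np.array(v) for k,v in json.load(open("w4.json")).items()}
im=cv2.imread("pics/w4.png").astype(int);m=((im[:,:,2]-im[:,:,0])<8).astype(np.uint8)*255
m[:138]=0;m[184:]=0;m[:,:232]=0;m[:,288:]=0
c=max(cv2.findContours(m,0,1)[0],key=cv2.contourArea).reshape(-1,2)
q=c[c[:,1]<178]; 
tcp=np.array([483.95,-220.16,251.76]);x=np.array([np.cos(-.314),np.sin(-.314)]);y=np.array([-x[1],x[0]])
print(c.min(0),c.max(0))
for off in(121,122,123,124,125):
    P=np.array([plane(W,p,tcp[2]-off)[:2] for p in q]);P=P[np.linalg.norm(P-(tcp[:2]+24*x),axis=1)>21]
    s=np.linalg.lstsq(np.c_[2*P,np.ones(len(P))],(P**2).sum(1),rcond=None)[0]
    d=s[:2]-tcp[:2];print(off,"centre rel tool x,y",d@x,d@y,"dia",2*np.sqrt(s[2]+s[:2]@s[:2]),len(P))
```

```text
[236 143] [282 183]
121 centre rel tool x,y 21.728106649280242 0.44544076226469864 dia 46.08551804934895 66
122 centre rel tool x,y 21.56726303713159 0.4466132716193239 dia 46.25049263003226 65
123 centre rel tool x,y 21.410201021606266 0.44785684029597916 dia 46.41589642353561 65
124 centre rel tool x,y 21.429004919983754 0.3956257437884603 dia 46.41992382670787 66
125 centre rel tool x,y 21.98584535788086 0.1915328685415543 dia 45.95841345622012 71
```

Height offset agrees with 121–123 mm, and lateral offset is under 1 mm. Carrying it over the spindle, to TCP of about (478,189.6).

Request:
carry_out --plan '[{"tx": -0.3, "ty": 8, "tz": 0, "rx": 0, "ry": 0, "rz": 0}, {"tx": -0.3, "ty": 15, "tz": 0, "rx": 0, "ry": 0, "rz": 0}, {"tx": -0.3, "ty": 20, "tz": 0, "rx": 0, "ry": 0, "rz": 0}, {"tx": -0.3, "ty": 20, "tz": 0, "rx": 0, "ry": 0, "rz": 0}, {"tx": -0.3, "ty": 20, "tz": 0, "rx": 0, "ry": 0, "rz": 0}, {"tx": -0.3, "ty": 20, "tz": 0, "rx": 0, "ry": 0, "rz": 0}, {"tx": -0.3, "ty": 20, "tz": 0, "rx": 0, "ry": 0, "rz": 0}, {"tx": -0.3, "ty": 20, "tz": 0, "rx": 0, "ry": 0, "rz": 0}, {"tx": -0.3, "ty": 20, "tz": 0, "rx": 0, "ry": 0, "rz": 0}, {"tx": -0.3, "ty": 20, "tz": 0, "rx": 0, "ry": 0, "rz": 0}, {"tx": 0, "ty": 20, "tz": 0, "rx": 0, "ry": 0, "rz": 0}, {"tx": 0, "ty": 20, "tz": 0, "rx": 0, "ry": 0, "rz": 0}]'

```text
time: 9.35
tool_pos: [480.0, 4.8, 250.1]
tcp_rot: [-3.142, 0.002, -0.314]
contact_force: [-0.5, -0.3, -3.0]
grip_width: 24.6
finger_force: 29.9
```

Request:
carry_out --plan '[{"tx": -0.3, "ty": 20, "tz": 0, "rx": 0, "ry": 0, "rz": 0}, {"tx": -0.3, "ty": 20, "tz": 0, "rx": 0, "ry": 0, "rz": 0}, {"tx": -0.3, "ty": 20, "tz": 0, "rx": 0, "ry": 0, "rz": 0}, {"tx": -0.3, "ty": 20, "tz": 0, "rx": 0, "ry": 0, "rz": 0}, {"tx": -0.3, "ty": 20, "tz": 0, "rx": 0, "ry": 0, "rz": 0}, {"tx": -0.3, "ty": 20, "tz": 0, "rx": 0, "ry": 0, "rz": 0}, {"tx": -0.3, "ty": 20, "tz": 0, "rx": 0, "ry": 0, "rz": 0}, {"tx": -0.3, "ty": 20, "tz": 0, "rx": 0, "ry": 0, "rz": 0}, {"tx": -0.3, "ty": 16, "tz": 0, "rx": 0, "ry": 0, "rz": 0}, {"tx": -0.3, "ty": 11, "tz": 0, "rx": 0, "ry": 0, "rz": 0}, {"tx": 0, "ty": 0, "tz": 0, "rx": 0, "ry": 0, "rz": 0}, {"tx": 0, "ty": 0, "tz": 0, "rx": 0, "ry": 0, "rz": 0}]'

```text
time: 10.55
tool_pos: [477.5, 189.8, 250.5]
tcp_rot: [3.141, 0.0, -0.313]
contact_force: [-0.3, -1.2, -2.3]
grip_width: 24.9
finger_force: 29.9
```

Run:
```python
from h import *
np.set_printoptions(precision=2,suppress=True)
o=bot.get_obs();print(o["time"],o["tool_pos"],o["tcp_rot"],o["contact_force"],o["grip_width"],o["finger_force"])
W=bot.camera_model("wrist");im=bot.capture("wrist")[:,:,::-1];cv2.imwrite("pics/w5.png",im)
import json;json.dump({k:np.array(v).tolist() for k,v in W.items()},open("w5.json","w"))
cv2.imwrite("pics/v5.png",cv2.resize(im[130:200,225:295],(560,560),interpolation=2))
cv2.imwrite("pics/s5.png",bot.capture("scene")[:,:,::-1])
```

```text
10.55 [477.53 189.81 250.46] [ 3.14  0.   -0.31] [-0.27 -1.15 -2.3 ] 24.88919593747916 29.917478263378143
```

View pics/v5.png

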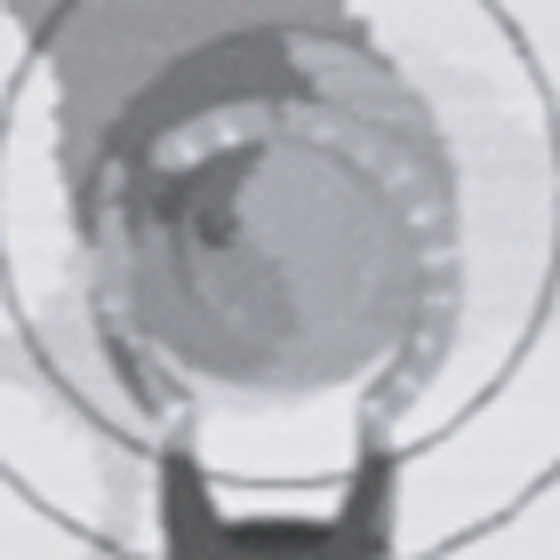

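Wrist view with the ring over the spindle, in crop pixels at 8x: ring centre about (277,280), hub outline centre about (281,209) with radius about 178, and pins symmetric at x 178 and 378. Next I'll work out the axis from the hub and the ring centre from the ring.

Run:
```python
from h import *
import json
np.set_printoptions(precision=2,suppress=True)
W={k:np.array(v) for k,v in json.load(open("w5.json")).items()}
f=lambda u,v:(225+(u+.5)/8-.5,130+(v+.5)/8-.5); g=lambda p:((p[0]-225+.5)*8-.5,(p[1]-130+.5)*8-.5)
print("hub axis",plane(W,f(281,209),70)[:2],"r",np.linalg.norm(plane(W,f(457,209),70)-plane(W,f(281,209),70)))
ru=plane(W,f(277,280),250.46-122)[:2];print("ring",ru)
print("pred spindle z98,70",g(proj(W,(499.5,183,98))),g(proj(W,(499.5,183,70))))
# independent: head rim circle in full picture
im=cv2.imread("pics/w5.png").astype(int);k=(im[:,:,2]-im[:,:,0])
m=(k<2).astype(np.uint8)*255;m[205:]=0
m=cv2.morphologyEx(cv2.morphologyEx(m,2,np.ones((5,5))),3,np.ones((9,9)))
c=max(cv2.findContours(m,0,1)[0],key=cv2.contourArea).reshape(-1,2);c=c[(c[:,1]<200)&(c[:,1]>2)]
P=np.array([plane(W,p,60)[:2] for p in c])
for _ in range(3):
    s=np.linalg.lstsq(np.c_[2*P,np.ones(len(P))],(P**2).sum(1),rcond=None)[0];r=np.sqrt(s[2]+s[:2]@s[:2])
    P=P[abs(np.linalg.norm(P-s[:2],axis=1)-r)<2.5]
print("head",s[:2],r,len(P))
```

```text
hub axis [500.26 182.37] r 26.935393158605372
ring [498.67 183.48]
pred spindle z98,70 (np.float64(278.5696532110305), np.float64(240.01887517307296)) (np.float64(278.5959502545784), np.float64(214.9912272090628))
head [499.87 182.96] 88.14267852986109 300
```

Axis is (500.0,182.8) and ring (498.7,183.5), both from the same camera. Correcting by (+1.2,-0.6), then lowering to just above the spindle top.

Request:
carry_out --plan '[{"tx": 1.2, "ty": -0.6, "tz": 0, "rx": 0, "ry": 0, "rz": 0}, {"tx": 0, "ty": 0, "tz": -5, "rx": 0, "ry": 0, "rz": 0}, {"tx": 0, "ty": 0, "tz": -8, "rx": 0, "ry": 0, "rz": 0}, {"tx": 0, "ty": 0, "tz": -6, "rx": 0, "ry": 0, "rz": 0}, {"tx": 0, "ty": 0, "tz": -3, "rx": 0, "ry": 0, "rz": 0}, {"tx": 0, "ty": 0, "tz": 0, "rx": 0, "ry": 0, "rz": 0}, {"tx": 0, "ty": 0, "tz": 0, "rx": 0, "ry": 0, "rz": 0}, {"tx": 0, "ty": 0, "tz": 0, "rx": 0, "ry": 0, "rz": 0}]'

```text
time: 11.45
tool_pos: [479.4, 189.3, 229.0]
tcp_rot: [-3.141, -0.001, -0.314]
contact_force: [0.8, 0.5, -2.9]
grip_width: 24.8
finger_force: 29.9
```

Run:
```python
from h import *
np.set_printoptions(precision=2,suppress=True)
o=bot.get_obs();print(o["time"],o["tool_pos"],o["tcp_rot"],o["contact_force"])
W=bot.camera_model("wrist");im=bot.capture("wrist")[:,:,::-1];cv2.imwrite("pics/w6.png",im)
import json;json.dump({k:np.array(v).tolist() for k,v in W.items()},open("w6.json","w"))
S=bot.camera_model("scene");s=bot.capture("scene")[:,:,::-1];cv2.imwrite("pics/s6.png",s)
f=lambda p,x0,y0,k:tuple(np.round(((np.array(p)-[x0,y0])+.5)*k-.5,0))
print("pred spindle98",f(proj(W,(500,182.8,98)),225,130,6),"hub",f(proj(W,(500,182.8,70)),225,130,6))
p=proj(S,(500,183,100)).astype(int);x0,y0=p[0]-24,p[1]-26
print("scene crop",x0,y0)
v=np.hstack([cv2.resize(im[130:200,225:290],(390,420),interpolation=2),cv2.resize(s[y0:y0+50,x0:x0+48],(403,420),interpolation=2)])
cv2.imwrite("pics/v6.png",v)
```

```text
11.45 [479.37 189.3  229.03] [-3.14 -0.   -0.31] [ 0.78  0.55 -2.87]
pred spindle98 (np.float64(210.0), np.float64(205.0)) hub (np.float64(210.0), np.float64(183.0))
scene crop 268 122
```

View pics/v6.png

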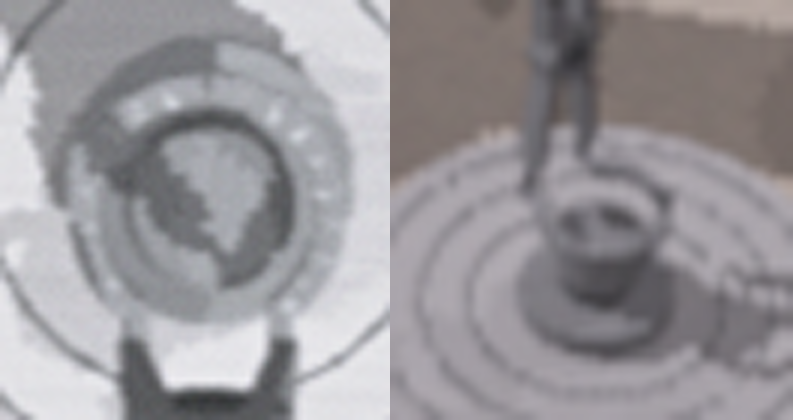

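The spindle top (with the ring's shadow) lies inside the ring's opening. In the left 6x crop the ring centre is about (207.5,209) and the spindle top centre about (210,202). The scene view shows the ring level around the spindle top.

Run:
```python
from h import *
import json
np.set_printoptions(precision=2,suppress=True)
W={k:np.array(v) for k,v in json.load(open("w6.json")).items()}
f=lambda u,v:(225+(u+.5)/6-.5,130+(v+.5)/6-.5)
print("ring",plane(W,f(207.5,209),106)[:2],"spindle",plane(W,f(210,202),98)[:2])
g=cv2.cvtColor(cv2.imread("pics/w6.png"),6)[130:200,225:290];b=cv2.GaussianBlur(cv2.resize(g,None,fx=6,fy=6,interpolation=2),(7,7),0)
for lo,hi,z in((82,96,98),(132,146,106),(101,113,106)):
    h=cv2.HoughCircles(b,cv2.HOUGH_GRADIENT,1,20,param1=40,param2=12,minRadius=lo,maxRadius=hi)
    if h is not None:
        for c in h[0][:2]: print(z,c,plane(W,f(*c[:2]),z)[:2])
```

```text
ring [500.64 183.05] spindle [500.52 182.65]
98 [205.5 200.5  91. ] [501.01 183.32]
106 [206.5 212.5 138.8] [500.12 183.4 ]
106 [213.5 183.5 140.9] [504.48 180.73]
106 [192.5 204.5 102.3] [502.17 185.25]
106 [181.5 225.5 111.3] [499.32 188.17]
```

Ring and spindle agree within 1 mm. Lowering in small steps and watching the force.

Request:
carry_out --plan '[{"tx": 0, "ty": 0, "tz": -2, "rx": 0, "ry": 0, "rz": 0}, {"tx": 0, "ty": 0, "tz": -2, "rx": 0, "ry": 0, "rz": 0}, {"tx": 0, "ty": 0, "tz": -2, "rx": 0, "ry": 0, "rz": 0}, {"tx": 0, "ty": 0, "tz": -2, "rx": 0, "ry": 0, "rz": 0}, {"tx": 0, "ty": 0, "tz": -2, "rx": 0, "ry": 0, "rz": 0}, {"tx": 0, "ty": 0, "tz": -2, "rx": 0, "ry": 0, "rz": 0}, {"tx": 0, "ty": 0, "tz": 0, "rx": 0, "ry": 0, "rz": 0}]'

```text
time: 12.25
tool_pos: [479.0, 189.2, 216.4]
tcp_rot: [3.141, 0.001, -0.314]
contact_force: [0.7, 0.6, -2.7]
grip_width: 24.6
finger_force: 29.9
```

Request:
carry_out --plan '[{"tx": 0, "ty": 0, "tz": -2, "rx": 0, "ry": 0, "rz": 0}, {"tx": 0, "ty": 0, "tz": -2, "rx": 0, "ry": 0, "rz": 0}, {"tx": 0, "ty": 0, "tz": -2, "rx": 0, "ry": 0, "rz": 0}, {"tx": 0, "ty": 0, "tz": -2, "rx": 0, "ry": 0, "rz": 0}, {"tx": 0, "ty": 0, "tz": -2, "rx": 0, "ry": 0, "rz": 0}, {"tx": 0, "ty": 0, "tz": -2, "rx": 0, "ry": 0, "rz": 0}, {"tx": 0, "ty": 0, "tz": 0, "rx": 0, "ry": 0, "rz": 0}, {"tx": 0, "ty": 0, "tz": 0, "rx": 0, "ry": 0, "rz": 0}]'

```text
time: 13.05
tool_pos: [479.2, 189.2, 204.7]
tcp_rot: [3.141, 0.0, -0.314]
contact_force: [-0.6, 0.8, -2.6]
grip_width: 24.5
finger_force: 29.9
```

Request:
carry_out --plan '[{"tx": 0, "ty": 0, "tz": -2, "rx": 0, "ry": 0, "rz": 0}, {"tx": 0, "ty": 0, "tz": -2, "rx": 0, "ry": 0, "rz": 0}, {"tx": 0, "ty": 0, "tz": -2, "rx": 0, "ry": 0, "rz": 0}, {"tx": 0, "ty": 0, "tz": -1, "rx": 0, "ry": 0, "rz": 0}, {"tx": 0, "ty": 0, "tz": 0, "rx": 0, "ry": 0, "rz": 0}, {"tx": 0, "ty": 0, "tz": 0, "rx": 0, "ry": 0, "rz": 0}, {"tx": 0, "ty": 0, "tz": 0, "rx": 0, "ry": 0, "rz": 0}]'

```text
time: 13.75
tool_pos: [479.2, 189.2, 197.8]
tcp_rot: [-3.142, -0.0, -0.314]
contact_force: [-0.9, -0.1, -2.4]
grip_width: 24.8
finger_force: 29.9
```

Run:
```python
from h import *
np.set_printoptions(precision=2,suppress=True)
z=[]
for i in range(4):
    o=bot.get_obs();z.append(np.r_[o["tool_pos"],o["contact_force"]])
    W=bot.camera_model("wrist");im=bot.capture("wrist")[:,:,::-1]
print(np.array(z),o["tcp_rot"],o["moment"])
cv2.imwrite("pics/w7.png",im)
S=bot.camera_model("scene");s=bot.capture("scene")[:,:,::-1]
p=proj(S,(500,183,80)).astype(int);x0,y0=p[0]-20,p[1]-22
v=np.hstack([cv2.resize(im[130:200,225:290],(390,420),interpolation=2),cv2.resize(s[y0:y0+42,x0:x0+40],(400,420),interpolation=2)])
cv2.imwrite("pics/v7.png",v)
```

```text
[[479.25 189.24 197.82  -0.94  -0.12  -2.42]
 [479.25 189.25 197.84  -0.79  -0.74  -2.54]
 [479.22 189.23 197.83   0.16  -0.34  -2.44]
 [479.23 189.23 197.83   0.28  -0.63  -2.22]] [-3.14 -0.   -0.31] [-0.06  0.21  0.05]
```

View pics/v7.png

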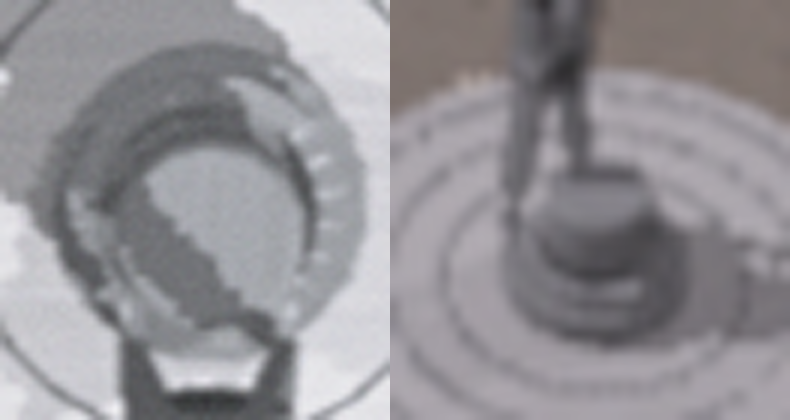

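The ring surrounds the spindle with daylight all round and no contact force. One last 1.2 mm brings the ring's centre to about 74 mm, roughly 2 mm above the hub.

Request:
carry_out --plan '[{"tx": 0, "ty": 0, "tz": -0.6, "rx": 0, "ry": 0, "rz": 0}, {"tx": 0, "ty": 0, "tz": -0.6, "rx": 0, "ry": 0, "rz": 0}, {"tx": 0, "ty": 0, "tz": 0, "rx": 0, "ry": 0, "rz": 0}, {"tx": 0, "ty": 0, "tz": 0, "rx": 0, "ry": 0, "rz": 0}, {"tx": 0, "ty": 0, "tz": 0, "rx": 0, "ry": 0, "rz": 0}, {"tx": 0, "ty": 0, "tz": 0, "rx": 0, "ry": 0, "rz": 0}]'

```text
time: 14.6
tool_pos: [479.2, 189.2, 196.5]
tcp_rot: [3.142, 0.0, -0.314]
contact_force: [-0.1, -0.7, -3.0]
grip_width: 24.8
finger_force: 29.9
```

Force is still only the pliers' weight and the grip is home, so I'm handing in.

```bash
python3 -c "
from plant import bot
print(bot.close_job())"
```

```text
the job is handed in; nothing more can be done
None
```

I handed the job in at 14.6 s with the handles squeezed home and the spread ring around the grey turntable's spindle at the groove. There was no contact force, but the ring's height (about 74 mm by my estimate, good to 1–2 mm) was worked out from the grip, not confirmed by touch.

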